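# Unlatch the coin safe and hold its heavy flap up with the lever

## Robot

A 6-joint arm with a two-finger parallel gripper is mounted at the origin on the work surface. World frame = base frame: x ahead of the robot, y to its left, z up, the work surface at z = 0. Lengths are in mm, angles in rad, forces in N, time in s.
With the tool pointing down it reaches from about 200 to 875 mm from the base axis. Payload 3.4 kg.
Tool frame: the origin (TCP) lies on the centre line of the jaws, within the pads' length; the fingertips stand 17 mm ahead of it and the grasp point (between the pads) lies 2 mm behind it (arm.finger_overhang is the distance from the TCP to the fingertips, in mm); x points along the fingers, y is the direction in which the jaws open and shut, and the axes are right-handed (so a half turn about x gives the same grasp; the last joint's range is limited). The gripper opens to 94 mm and grips with 3 to 60 N. Pads are 16 mm wide; open, the fingers measure 119 mm over their backs; the gripper's body (75 mm by 177 mm) begins 78 mm behind the grasp point.
Start: joints at [1.19, 0.276, 1.505, -0, 1.361, -0.121], TCP at [147.727, 555.737, 197.893] pointing down, gripper open.
Joint ranges: [-2.89, 2.89], [-0.75, 2.08], [0.22, 2.7], [-1.18, 4.32], [0.11, 2.71], [-2.7, 2.7]. Speed limits (rad/s): [2.57, 2.57, 3.14, 3.14, 3.14, 3.14].

## Interface

Orientations are given as a unit quaternion [w, x, y, z].
In Python, from bench import arm gives the robot as it stands.
- The arm moves only by the tool drive_tool, never from a script. Its argument "rows" is a list of rows, each a list of 2 entries, a list of its own where there are three numbers: the shift along the world's x, y, z in units of 0.4 m (1.0 is 0.4 m), then the turn about the world's z in units of 90 degrees (1.0 is 90 degrees). In form: [[[tx, ty, tz], twist], ...]. A call has 1 to 10 rows; each row shifts and turns the commanded pose from where the row before left it; what a row does not reach is not made up. A row lasts 1/8 s, in which the tool goes at most 62.5 mm and 10.7 degrees, less where a joint would pass 70% of its speed; a pose out of reach is approached as far as the arm can. A call with a number of a shift or a turn outside -1 to 1 is refused whole. A call with a gripper value outside its range is refused whole. "gripper" is the opening, from -1 (shut) to 1 (fully open), set as the call begins (left out, the last holds). The fingers move at their own pace and stop on an object; "squeeze" is the grip in N (left out, the last holds). Time passes only in rows, so rows that do not move let the fingers close. It gives the time, the measured TCP pose, the force and the opening at its end, in the units of the state.
- arm.get_state(): the state, without advancing time (a new reading comes with each control period).
- arm.read_camera(name): name is "side" or "top"; returns a dict with "pixels" (400x640x3 uint8, red, green, blue), "range_z" (400x640 float32, mm along the optical axis (not along the pixel's ray), 0 where there is no reading), "fx", "fy", "cx", "cy" (pixels), "k1" (the pictures are not rectified: a ray, as slopes to the right and down, at radius r is drawn at 1 + k1 r^2 times it, then the intrinsics apply), "cam_to_world" (4x4, takes a point from camera to world coordinates). Camera axes: x right, y down, z forward; pixel columns grow to the right and rows downward; lengths in mm; the calibration is good to about 2 mm. A picture is of the moment at which its call begins.
- arm.sign_off(): hands the job in, once; it reports no verdict.
The state is a dict: "time_s": time; "joint_pos": joint angles; "qd": joint speeds; "joint_torque": joint torques, N m; "tcp_pos": TCP position; "eef_rot": TCP orientation; "force": force on the tool from outside, world axes, zero at the start; "moment": the same for the moment, N m; "gripper_width": opening from 0.0 (shut) to 1.0 (fully open).
Only numpy, scipy, OpenCV 4.12 (cv2) and the standard library are available. Lean on these libraries where they do the work, as an engineer would, in place of code of your own. Each camera call takes 0.05 s, during which the arm holds its last target.

## Task

I want to tip the coin cups into the coin safe on the counter: with a fingertip push the little catch post so that the catch swings right round off the flap, then press the pad at the long end of the lever all the way down, so that its short end raises the heavy steel flap. Finish still holding the pad down, with the flap standing open on the lever alone: do not touch the raised flap yourself, and leave the cups and the other loose things standing where they are, none of them picked up or shoved.

Things in the scene. Friction and masses are not known exactly. Their poses are not given: they have to be found in the camera images.
- safe: the coin safe: dark grey steel box 180 mm deep, 210 wide, 110 high, bolted to the counter, closed by a heavy flap. Origin under its middle, on the counter; +x to its back (flap hinge), -x to its front (towards the robot, give or take 17 degrees), +y to the side with the lever (the robot's left). A ledge 46 mm deep, top at height 110 mm, runs along its front.
- catch (a joint): swing catch, a 57 x 16 x 7 mm bar turning flat about a vertical stud 126 mm in front (-x) of the safe's origin and 20 mm to its -y. Radians: at 0 it points to the safe's +x, 2 mm over the flap's edge, and bars it; starts at 0 to 0.25. Grows as the post is pushed to the safe's -y, then round to -x; stop at 1.75. Off the flap from 1.15. Stays where left; about 1.5 N at the post moves it.
- catch_post (a point): centre of the top of the catch's upright finger post: 12 mm in diameter, standing 32 mm proud of the bar, 36 mm from the stud. The top is at height 160 mm, 42 mm above the flap's top face.
- lever_pad (a point): the lever's long arm, a flat steel bar ending in a ribbed press pad 62 mm long (along the arm), 50 wide, 6 thick. This point: centre of the pad's top face. At rest it is about 218 mm up, tilted 20 degrees with its outer end high; fully down about 78 mm up, tilted 21 degrees the other way.
- lever (a joint): lever angle about its level pivot pin (along the safe's y), radians: 0 at rest, long end up; grows as the pad is pressed; 0.72 at the down stop. Pin 28 mm in front of the safe's origin, 130 mm to its +y, 137 mm up; the pad's centre is 200 mm from it. Takes about 7 to 13 N on the pad, less near the bottom; let go, the flap's weight brings it back. Does not move while the catch bars the flap.
- flap: the flap: steel plate 182 mm deep, 212 wide, 8 thick, about 2.6 kg, hinged along the safe's back. Origin: middle of its top front edge, 118 mm up when shut; +x back to the hinge. With the lever fully down it stands about 0.7 rad open, the front edge about 115 mm higher. A roller on the lever's short end pushes up an ear on its side near the hinge; it falls shut when the lever is let go.
- coin_cup_a: bystander: open steel coin cup part filled with coins, 72 mm across the rim, 75 mm high; origin under its middle
- coin_cup_b: bystander: a like coin cup
- coin_cup_c: bystander: a like coin cup
- knob_housing: bystander: black bakelite knob housing, a stepped round cap 68 mm across, 51 mm high; origin under its middle
- winding_key: bystander: nickel winding key lying flat, about 100 mm long, bow 52 mm wide, 12 mm thick; origin under its shaft near the bow
- screwdriver: bystander: screwdriver lying flat, 190 mm long
- lock_plug: bystander: brass lock plug standing upright, 32 mm across, 38 mm high; origin under its middle

How it is judged (in metres and radians):
On the way, in this order (a step that is already met when the one before it is completed fails the run):
1. the catch is swung off the flap while the flap is still shut (value of joint catch above 1.15 rad and angle between flap's own z axis and vertical below 0.08 rad), for 0.2 s.
2. the lever's pad is pressed right down and the flap stands open (value of joint lever above 0.62 rad and angle between flap's own z axis and vertical above 0.52 rad), for 0.3 s.
At the end, for the whole second after the job is handed in: the catch is swung at least 1.15 rad, off the flap; the lever is held within 0.10 rad of its down stop by the fingers pressing on the pad (over 2 N); the flap stands still, open by 0.52 to 0.85 rad, and the robot does not touch it (all of step 2 and value of joint catch above 1.15 rad and angle between flap's own z axis and vertical below 0.85 rad and angular speed of flap below 0.1 rad/s and contact force between the fingers and lever above 2 N and contact force between each of the arm, the fingers and flap below 0.5 N); the arm keeps its last pose, push and grip.
It fails at once if the robot touches the flap once it is raised, instead of leaving it to the lever (angle between flap's own z axis and vertical above 0.1 rad and contact force between any of the fingers, the arm and flap above 1 N).
It fails at once if a cup or another loose thing is lifted, carried or shoved (over 30 mm) (distance of any of coin_cup_a, coin_cup_b, coin_cup_c, knob_housing, winding_key, screwdriver, lock_plug from where it was at the start of the episode above 0.03 m).
It fails at once if a cup is tipped (angle between any of coin_cup_a, coin_cup_b, coin_cup_c's own z axis and vertical above 0.35 rad).
It also fails if it takes over 43 s, if anything falls off the work surface, if the arm or the gripper's body presses on something with over 40 N, if the wrist force passes 120 N, or if a joint passes its speed limit or range.

## Working session

There is one attempt and no reset: what is moved stays moved. The work goes in short steps, Python scripts to look and compute and a tool call to move; the robot and the scene stay as the last step left them, time stands still between calls to the robot, and variables do not carry over. Pictures are saved under pics/ and viewed, and the job is handed in when it is done.

Besides the shell and the picture viewer there is one more tool, called after "Call:" as name([rows], argument=value, ...), one row to a line, values as JSON. drive_tool: Moves the arm, as the interface text tells. Shifts and turns lie within -1 to 1; 1 stands for 0.4 m of shift or 90 degrees of turn. Its arguments: {"type":"object","properties":{"rows":{"type":"array"},"gripper":{"type":"number"},"squeeze":{"type":"number"}},"required":["rows"]}

```bash
mkdir -p pics; ls
python3 - <<'E'
from bench import arm
import cv2,numpy as np
s=arm.get_state();print(s)
for n in("side","top"):
    d=arm.read_camera(n);np.savez(f"/tmp/{n}.npz",**d)
    cv2.imwrite(f"pics/{n}0.png",d["pixels"][:,:,::-1]);print(n,d["fx"],d["cx"],d["cy"],d["k1"],d["cam_to_world"])
E
```

```text
pics
{'time_s': 0.0, 'joint_pos': array([ 1.19000990e+00,  2.76562183e-01,  1.50609406e+00,  9.60856727e-06,
        1.36066594e+00, -1.21020991e-01]), 'qd': array([-1.46110876e-03,  9.58710477e-04,  6.00952121e-04, -1.05555692e-03,
        5.76601521e-05,  6.48916804e-04]), 'joint_torque': array([ 1.36214494e-03, -4.04601109e+01, -2.37219143e+01,  7.05042109e-02,
        3.48729780e-02, -1.17329428e-04]), 'tcp_pos': array([147.49584562, 555.18490603, 197.0390164 ]), 'eef_rot': array([ 0.70099549,  0.09099211,  0.70130557, -0.09217513]), 'force': array([ 0.69795949,  0.74848575, -0.58589578]), 'moment': array([-0.00233987,  0.04082725,  0.01202058]), 'gripper_width': 1.0011631227359787}
side 427.03675913319177 317.6898341380864 196.75276001748014 -0.07023348858949706 [[ 9.38794897e-01 -2.29677428e-01  2.56734143e-01  3.27579828e+02]
 [-3.44223853e-01 -5.96930254e-01  7.24695944e-01 -6.40406483e+02]
 [-1.31939234e-02 -7.68714870e-01 -6.39455525e-01  7.01634661e+02]
 [ 0.00000000e+00  0.00000000e+00  0.00000000e+00  1.00000000e+00]]
top 382.43771784573636 312.61385944949706 200.61919668830586 -0.06548294832823356 [[ 8.61603539e-03 -9.88899344e-01  1.48336952e-01  4.20088715e+02]
 [-9.99758944e-01 -5.52315733e-03  2.12496734e-02 -3.26509453e+01]
 [-2.01944998e-02 -1.48484282e-01 -9.88708552e-01  1.13366251e+03]
 [ 0.00000000e+00  0.00000000e+00  0.00000000e+00  1.00000000e+00]]
```

View pics/side0.png

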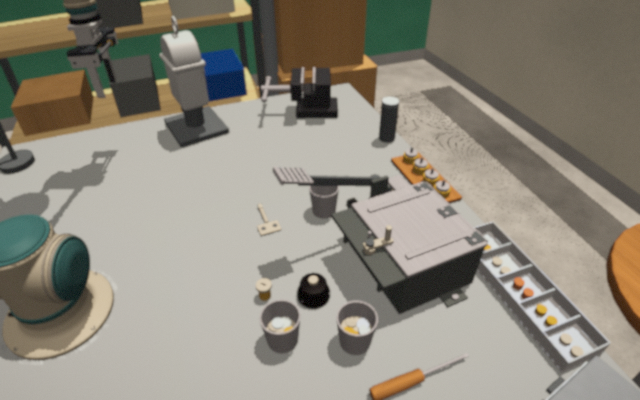

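View pics/top0.png

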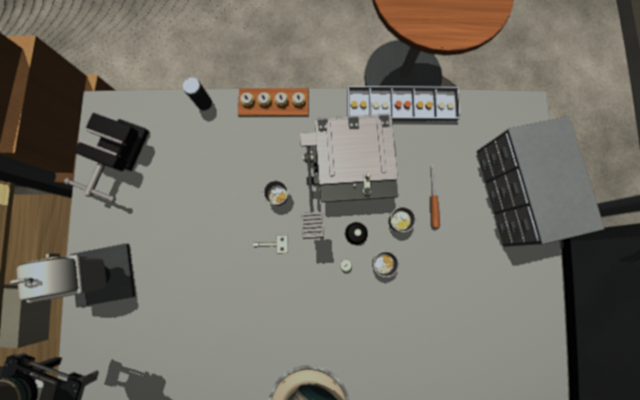

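```bash
cat > h.py <<'E'
import numpy as np,cv2
def load(n): return dict(np.load(f"/tmp/{n}.npz"))
def ray(d,u,v):
    K=np.array([[d["fx"],0,d["cx"]],[0,d["fy"],d["cy"]],[0,0,1.]])
    p=cv2.undistortPoints(np.array([[[u,v]]],float),K,np.array([float(d["k1"]),0,0,0]))[0,0]
    # note k1 is forward model same as OpenCV
    return np.array([p[0],p[1],1.])
def onz(d,u,v,z):
    T=d["cam_to_world"];r=T[:3,:3]@ray(d,u,v);o=T[:3,3];return o+r*(z-o[2])/r[2]
def pt(d,u,v):
    T=d["cam_to_world"];return T[:3,:3]@(ray(d,u,v)*d["range_z"][int(round(v)),int(round(u))])+T[:3,3]
def proj(d,P):
    T=d["cam_to_world"];c=T[:3,:3].T@(np.asarray(P,float)-T[:3,3]);x,y=c[:2]/c[2];f=1+d["k1"]*(x*x+y*y)
    return d["fx"]*x*f+d["cx"],d["fy"]*y*f+d["cy"]
def cloud(d):
    K=np.array([[d["fx"],0,d["cx"]],[0,d["fy"],d["cy"]],[0,0,1.]])
    v,u=np.mgrid[:400,:640];p=cv2.undistortPoints(np.stack([u,v],-1).reshape(-1,1,2).astype(float),K,np.array([float(d["k1"]),0,0,0])).reshape(400,640,2)
    z=d["range_z"];P=np.dstack([p*z[...,None],z]);T=d["cam_to_world"]
    return P@T[:3,:3].T+T[:3,3]
E
python3 - <<'E'
from h import *
t=load("top");s=load("side")
cv2.imwrite("pics/t1.png",cv2.resize(t["pixels"][100:300,230:450,::-1],None,fx=3.5,fy=2.9*3.5/3.5,interpolation=2)) if 0 else cv2.imwrite("pics/t1.png",cv2.resize(t["pixels"][100:290,230:450,::-1],None,fx=3,fy=3,interpolation=2))
cv2.imwrite("pics/s1.png",cv2.resize(s["pixels"][150:320,250:500,::-1],None,fx=3,fy=3,interpolation=2))
E
```

```text
(no output)
```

View pics/t1.png

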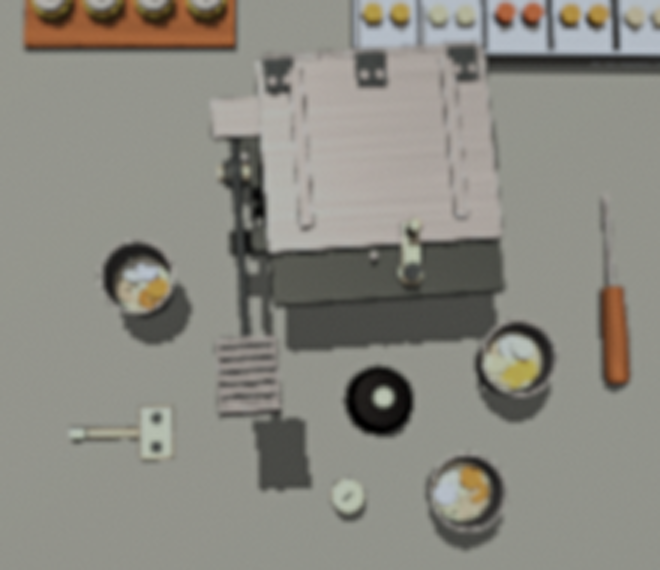

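View pics/s1.png

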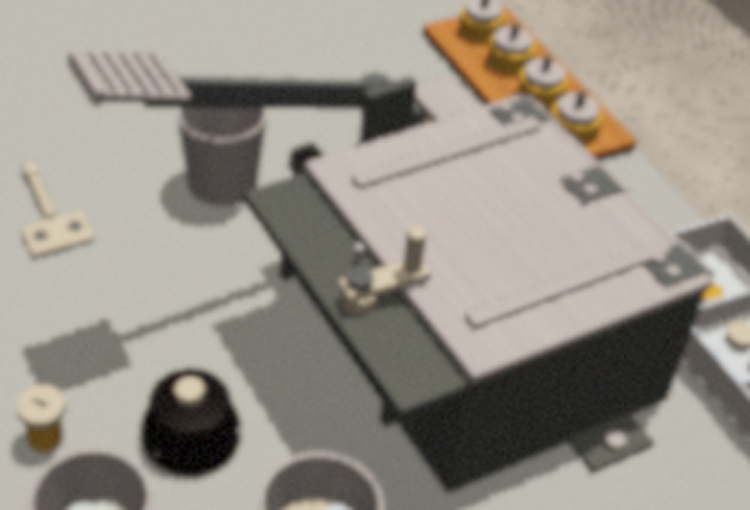

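Run:
```python
from h import *
t=load("top");s=load("side")
f=lambda c:(c[0]/3+230-.33,c[1]/3+100-.33)
g=lambda c:(c[0]/3+250-.33,c[1]/3+150-.33)
for n,c,z in [("fFL",(270,250),118),("fFR",(502,238),118),("fBL",(257,60),118),("fBR",(485,45),118),("lL",(277,305),110),("lR",(502,290),110),("post",(413,229),160),("stud",(410,270),125),("pad",(249,376),218),("padFL",(217,340),210),("padFR",(278,338),210),("padNL",(220,416),229),("padNR",(280,414),229)]:
    print(n,onz(t,*f(c),z).round(1))
for n,c,z in [("post",(416,233),160),("pad",(130,77),218),("ledgeR",(400,410),110),("ledgeL",(247,195),110),("fFR",(478,375),118),("fFL",(306,163),118),("fBR",(712,278),118)]:
    print("S",n,onz(s,*g(c),z).round(1))
# depth cloud of flap plane / pad
for n,d in(("top",t),("side",s)):
    C=cloud(d)
    m=(C[...,2]>195)&(C[...,2]<245)&(C[...,0]>350)&(C[...,0]<560)&(C[...,1]>-80)&(C[...,1]<60)
    P=C[m];print(n,len(P),P.mean(0) if len(P) else 0, P.min(0),P.max(0))
    m=(C[...,2]>145)&(C[...,2]<172)&(C[...,0]>400)&(C[...,0]<560)&(C[...,1]>-250)&(C[...,1]<-60)
    P=C[m];print(n,len(P),P.mean(0) if len(P) else 0)
```

```text
fFL [620.7 -29.5 118. ]
fFR [ 632.9 -238.7  118. ]
fBL [800.3 -16.4 118. ]
fBR [ 815.8 -228.1  118. ]
lL [571.8 -36.1 110. ]
lR [ 586.7 -239.1  110. ]
post [ 631.6 -153.3  160. ]
stud [ 601.8 -154.5  125. ]
pad [498.3 -13.6 218. ]
padFL [528.1  12.8 210. ]
padFR [530.  -36.7 210. ]
padNL [465.7   8.7 229. ]
padNR [467.6 -38.5 229. ]
S post [ 635.3 -154.8  160. ]
S pad [500.  -16.2 218. ]
S ledgeR [ 587.2 -238.4  110. ]
S ledgeL [572.8 -34.7 110. ]
S fFR [ 637.9 -237.2  118. ]
S fFL [620.1 -26.8 118. ]
S fBR [ 815.7 -221.8  118. ]
top 569 [500.70099326 -12.1288898  216.93564006] [466.76338431 -38.49431603 195.46524592] [557.15519493  12.99365032 231.20252408]
top 0 0
side 602 [499.74477554 -15.06589913 217.36400136] [465.80827555 -38.18911719 195.00229669] [558.68009658  15.31493146 230.87642841]
side 0 0
```

Run:
```python
from h import *
from scipy.spatial.transform import Rotation as R
from bench import arm
q=arm.get_state()["eef_rot"];print(R.from_quat(q[[1,2,3,0]]).as_matrix().round(3), arm.finger_overhang)
t=load("top");C=cloud(t)
m=(C[...,2]>150)&(C[...,0]<700);print(np.argwhere(m&(C[...,2]>250))[::400][:20].tolist())
# machine extent
for b in [(60,150,230,310),(70,160,100,210)]:
    P=C[b[2]:b[3],b[0]:b[1]];P=P[(P[...,2]>60)&(P[...,2]<600)];print(P.min(0).round(),P.max(0).round())
```

```text
[[-0.001  0.257  0.966]
 [-0.001  0.966 -0.257]
 [-1.    -0.002 -0.   ]] 17.0
[[0, 222], [147, 234], [261, 56], [269, 26], [275, 527], [282, 39], [289, 20], [297, 102], [362, 32], [370, 44], [376, 62], [381, 22], [385, 59], [390, 25], [394, 79], [399, 55]]
[317. 539. 101.] [419. 642. 284.]
[572. 502.  61.] [822. 699. 138.]
```

Call:
drive_tool([
  [[0.05,-0.1,0.04],-0.02],
  [[0.07,-0.1,0.04],-0.02],
  [[0.07,-0.1,0.04],-0.02],
  [[0.07,-0.1,0.04],-0.02],
  [[0.07,-0.1,0.04],-0.02],
  [[0.07,-0.1,0.03],-0.02],
  [[0.07,-0.1,0],-0.02],
  [[0.07,-0.1,0],-0.02],
  [[0.07,-0.1,0],-0.02],
], gripper=-1, squeeze=20)

```text
time_s: 1.23
tcp_pos: [392.2, 194.3, 289.7]
eef_rot: [0.681, 0.19, 0.681, -0.19]
force: [-0.3, 0.2, 0.2]
gripper_width: 0.078
```

Call:
drive_tool([
  [[0.07,-0.09,0],-0.02],
  [[0.07,-0.09,0],-0.02],
  [[0.08,-0.09,0],-0.02],
  [[0.07,-0.09,0],-0.02],
  [[0.08,-0.09,0],-0.02],
  [[0.07,-0.09,0],-0.02],
  [[0.08,-0.1,0],-0.02],
  [[0.07,-0.09,0],-0.02],
  [[0.07,-0.09,0],-0.01],
  [[0,0,0],0],
])

```text
time_s: 2.48
tcp_pos: [656.9, -135.0, 287.5]
eef_rot: [0.649, 0.279, 0.65, -0.28]
force: [0.5, 0.7, -0.1]
gripper_width: 0.007
```

```bash
cat > snap.py <<'E'
import sys
from bench import arm
from h import *
s=arm.get_state();print({k:np.round(s[k],3) for k in("time_s","tcp_pos","joint_pos","eef_rot","force","gripper_width")})
tag=sys.argv[1]
for n,b in(("side",(250,500,130,310)),("top",(230,450,100,290))):
    d=arm.read_camera(n);np.savez(f"/tmp/{n}{tag}.npz",**d)
    cv2.imwrite(f"pics/{n}{tag}.png",cv2.resize(d["pixels"][b[2]:b[3],b[0]:b[1],::-1],None,fx=3,fy=3,interpolation=2))
E
python3 snap.py 1
```

```text
{'time_s': np.float64(2.475), 'tcp_pos': array([ 656.866, -135.05 ,  287.47 ]), 'joint_pos': array([-3.060e-01,  3.970e-01,  1.106e+00, -1.000e-03,  1.640e+00,
       -1.064e+00]), 'eef_rot': array([ 0.649,  0.279,  0.65 , -0.28 ]), 'force': array([ 0.544,  0.703, -0.102]), 'gripper_width': np.float64(0.007)}
```

View pics/side1.png

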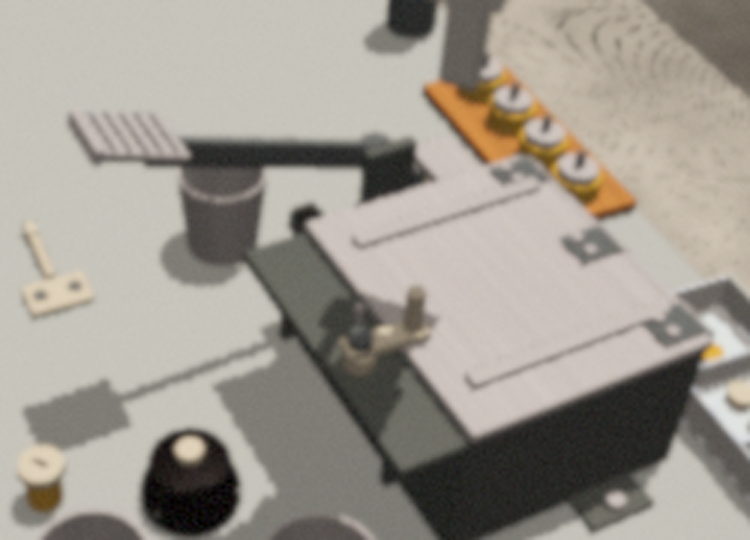

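Call:
drive_tool([
  [[0.01,0,-0.08],0],
  [[0,0,-0.08],0],
  [[0,0,-0.08],0],
  [[0,0,-0.05],0],
  [[0,0,-0.03],0],
  [[0,0,0],0],
])

```text
time_s: 3.32
tcp_pos: [659.0, -131.3, 161.7]
eef_rot: [0.65, 0.278, 0.65, -0.278]
force: [-0.4, -0.6, 0.2]
gripper_width: 0.005
```

```bash
python3 snap.py 2; python3 -c "
from h import *
print(proj(load('side2'),[660,-135,141]))"
```

```text
{'time_s': np.float64(3.325), 'tcp_pos': array([ 659.015, -131.292,  161.684]), 'joint_pos': array([-0.3  ,  0.442,  1.338,  0.   ,  1.363, -1.062]), 'eef_rot': array([ 0.65 ,  0.278,  0.65 , -0.278]), 'force': array([-0.37 , -0.649,  0.195]), 'gripper_width': np.float64(0.005)}
(np.float64(394.190204700325), np.float64(224.5804746537756))
```

View pics/side2.png

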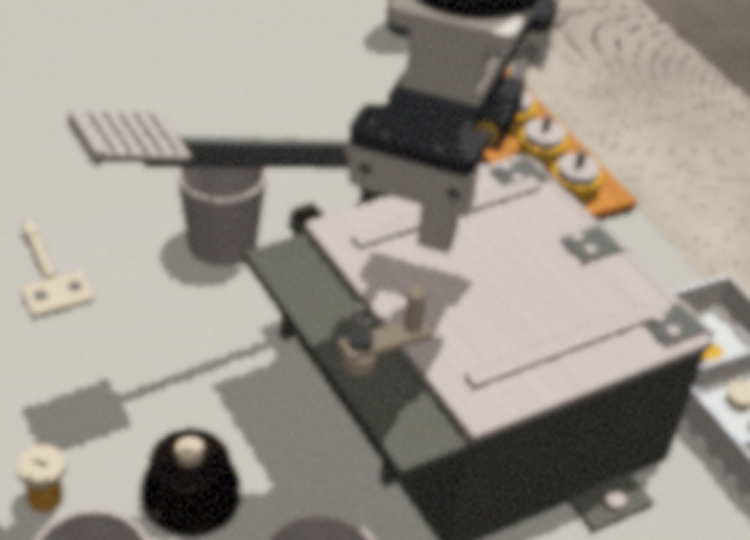

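Run:
```python
from h import *
d=load("side2");C=cloud(d)
for u in(392,395,398):
  for v in(200,204,207,209,211,213,216,222): print(u,v,C[v,u].round(0))
print(proj(d,[633,-154,160]), proj(d,[659,-131,145]))
t=load("top2");print(proj(t,[633,-154,160]), proj(t,[659,-131,145]))
```

```text
392 200 [ 647. -137.  207.]
392 204 [ 648. -136.  197.]
392 207 [ 649. -137.  190.]
392 209 [ 650. -137.  185.]
392 211 [ 651. -136.  179.]
392 213 [685. -83. 118.]
392 216 [679. -93. 121.]
392 222 [ 673. -106.  118.]
395 200 [ 652. -139.  208.]
395 204 [ 651. -142.  201.]
395 207 [ 653. -141.  193.]
395 209 [ 654. -140.  187.]
395 211 [ 653. -142.  184.]
395 213 [690. -86. 120.]
395 216 [687. -92. 118.]
395 222 [ 678. -109.  119.]
398 200 [ 655. -144.  211.]
398 204 [ 656. -144.  201.]
398 207 [ 655. -147.  196.]
398 209 [ 656. -146.  191.]
398 211 [ 657. -146.  186.]
398 213 [ 656. -147.  182.]
398 216 [691. -97. 121.]
398 222 [ 684. -111.  119.]
(np.float64(387.00357004762026), np.float64(227.37685867813974)) (np.float64(392.9468935120526), np.float64(221.8297715944785))
(np.float64(367.6006366945319), np.float64(175.47610715267027)) (np.float64(358.0807030620392), np.float64(167.02789038172511))
```

View pics/top2.png

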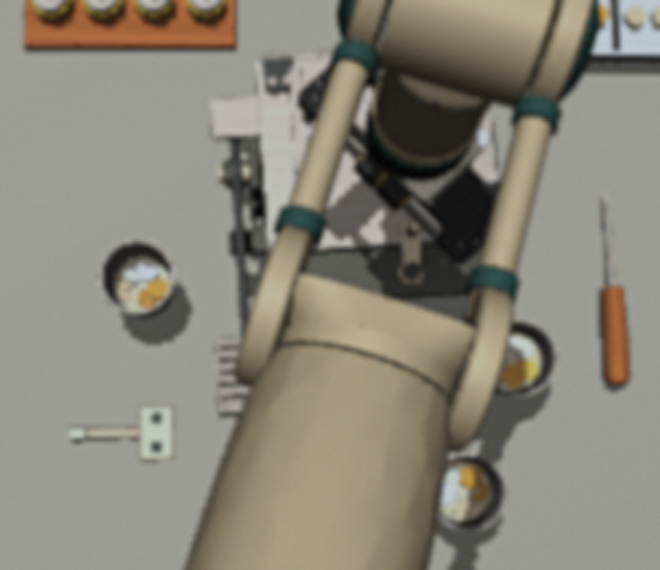

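```bash
python3 snap.py 3
python3 - <<'E'
from h import *
print(proj(load("side1"),[657,-135,270.5]))
d=load("side3");C=cloud(d)
for n in("side1","side3","side2"):
  d=load(n);C=cloud(d);m=(C[...,2]>135)&(abs(C[...,0]-655)<22)&(abs(C[...,1]+138)<14);P=C[m];print(n,len(P),np.sort(P[:,2])[:12].round(0))
E
```

```text
{'time_s': np.float64(3.425), 'tcp_pos': array([ 660.125, -131.966,  163.055]), 'joint_pos': array([-0.301,  0.441,  1.335,  0.   ,  1.363, -1.062]), 'eef_rot': array([ 0.651,  0.278,  0.649, -0.278]), 'force': array([-0.369, -0.994,  0.413]), 'gripper_width': np.float64(0.003)}
(np.float64(400.3080994637912), np.float64(169.83335570683155))
side1 417 [158. 158. 159. 159. 160. 161. 161. 296. 296. 297. 298. 298.]
side3 251 [160. 160. 160. 161. 162. 169. 172. 174. 174. 177. 177. 178.]
side2 246 [159. 160. 160. 161. 161. 161. 171. 173. 174. 175. 176. 178.]
```

View pics/side3.png

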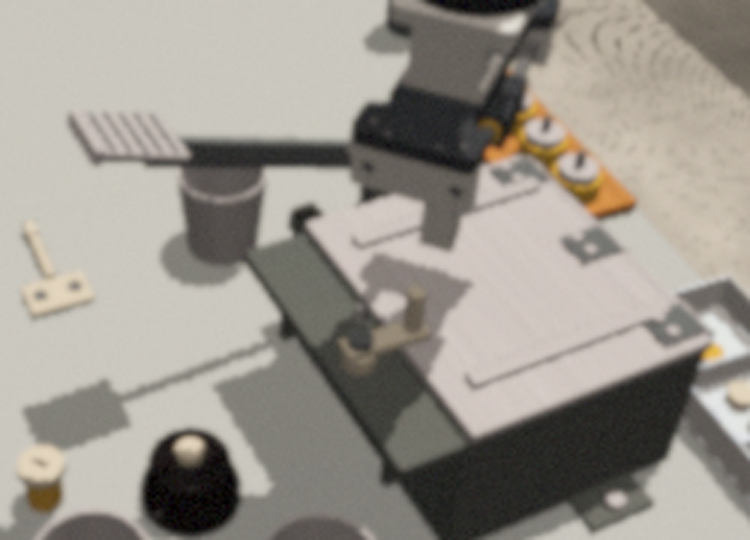

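Call:
drive_tool([
  [[0,0,-0.025],0],
  [[0,-0.01,-0.02],0],
  [[0,0,0],0],
  [[0,0,0],0],
])

```text
time_s: 4.03
tcp_pos: [659.7, -136.4, 143.7]
eef_rot: [0.65, 0.279, 0.65, -0.279]
force: [0.6, 0.2, -0.8]
gripper_width: 0.004
```

```bash
python3 snap.py 4
```

```text
{'time_s': np.float64(4.025), 'tcp_pos': array([ 659.749, -136.409,  143.725]), 'joint_pos': array([-0.307,  0.454,  1.362,  0.   ,  1.325, -1.068]), 'eef_rot': array([ 0.65 ,  0.279,  0.65 , -0.279]), 'force': array([ 0.625,  0.21 , -0.784]), 'gripper_width': np.float64(0.004)}
```

View pics/side4.png

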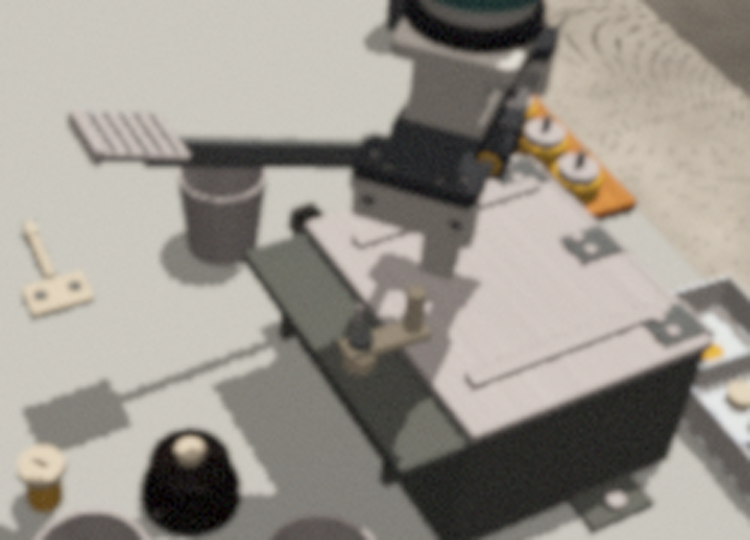

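Run:
```python
from h import *
d=load("side4");C=cloud(d)
for z in(115,127,135,145,155,165):print(z,[proj(d,p+[z]) for p in([659.7,-136.4],[654,-143])])
for v in range(206,230,2):print(v,[C[v,u].round(0).tolist() for u in(393,396,399)])
cv2.imwrite("pics/z4.png",cv2.resize(d["pixels"][180:260,350:450,::-1],None,fx=7,fy=7,interpolation=0))
```

```text
115 [(np.float64(393.01654955869105), np.float64(234.82705837135006)), (np.float64(391.9879574005816), np.float64(237.84390517770157))]
127 [(np.float64(393.64738333924913), np.float64(230.38459425897716)), (np.float64(392.6146354719883), np.float64(233.39659138676714))]
135 [(np.float64(394.07393902362537), np.float64(227.3756424299798)), (np.float64(393.0384431217741), np.float64(230.38390878758034))]
145 [(np.float64(394.61401102637905), np.float64(223.5600609822579)), (np.float64(393.5751075468697), np.float64(226.56307870493458))]
155 [(np.float64(395.1618594729458), np.float64(219.68280053028224)), (np.float64(394.1195813475741), np.float64(222.67989202879787))]
165 [(np.float64(395.71763152825525), np.float64(215.74249541159918)), (np.float64(394.6720143919057), np.float64(218.73295252390292))]
206 [[610.0, -200.0, 256.0], [614.0, -203.0, 258.0], [617.0, -206.0, 259.0]]
208 [[610.0, -201.0, 253.0], [614.0, -204.0, 254.0], [618.0, -206.0, 254.0]]
210 [[649.0, -141.0, 186.0], [652.0, -146.0, 189.0], [618.0, -206.0, 250.0]]
212 [[650.0, -141.0, 182.0], [654.0, -145.0, 183.0], [657.0, -150.0, 187.0]]
214 [[650.0, -142.0, 177.0], [654.0, -145.0, 179.0], [657.0, -150.0, 182.0]]
216 [[651.0, -141.0, 171.0], [653.0, -148.0, 176.0], [658.0, -150.0, 176.0]]
218 [[650.0, -144.0, 169.0], [654.0, -147.0, 170.0], [657.0, -152.0, 174.0]]
220 [[651.0, -143.0, 162.0], [655.0, -147.0, 165.0], [658.0, -151.0, 168.0]]
222 [[675.0, -107.0, 118.0], [680.0, -110.0, 119.0], [660.0, -150.0, 161.0]]
224 [[671.0, -113.0, 120.0], [677.0, -115.0, 120.0], [683.0, -117.0, 119.0]]
226 [[669.0, -118.0, 119.0], [674.0, -120.0, 119.0], [680.0, -123.0, 119.0]]
228 [[666.0, -123.0, 119.0], [672.0, -125.0, 118.0], [677.0, -127.0, 119.0]]
```

View pics/z4.png

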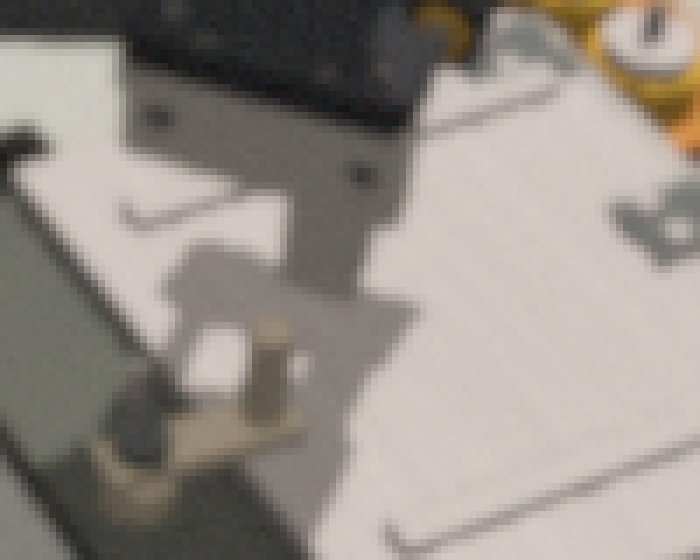

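Call:
drive_tool([
  [[0,0,-0.02],0],
  [[0,0,-0.01],0],
  [[0,0,0],0],
  [[0,0,0],0],
])

```text
time_s: 4.62
tcp_pos: [659.8, -136.3, 131.9]
eef_rot: [0.65, 0.278, 0.65, -0.278]
force: [0.1, 0.4, 0.2]
gripper_width: 0.009
```

Call:
drive_tool([
  [[0,0,-0.02],0],
  [[0,0,0],0],
  [[0,0,0],0],
])

```text
time_s: 5.0
tcp_pos: [659.7, -136.2, 123.7]
eef_rot: [0.65, 0.278, 0.65, -0.278]
force: [-0.9, -0.6, -0.4]
gripper_width: 0.005
```

```bash
python3 snap.py 5
python3 - <<'E'
from h import *
d=load("side5");C=cloud(d)
for v in range(212,234,2):print(v,[C[v,u].round(0).tolist() for u in(391,394,397)])
E
```

```text
{'time_s': np.float64(5.0), 'tcp_pos': array([ 659.685, -136.243,  123.727]), 'joint_pos': array([-0.307,  0.467,  1.392,  0.   ,  1.283, -1.068]), 'eef_rot': array([ 0.65 ,  0.278,  0.65 , -0.278]), 'force': array([-0.943, -0.608, -0.368]), 'gripper_width': np.float64(0.005)}
212 [[609.0, -198.0, 242.0], [613.0, -202.0, 244.0], [616.0, -205.0, 246.0]]
214 [[609.0, -200.0, 239.0], [613.0, -202.0, 240.0], [616.0, -206.0, 242.0]]
216 [[611.0, -197.0, 232.0], [613.0, -202.0, 235.0], [616.0, -206.0, 238.0]]
218 [[648.0, -139.0, 165.0], [614.0, -202.0, 231.0], [617.0, -206.0, 233.0]]
220 [[649.0, -140.0, 161.0], [652.0, -144.0, 163.0], [656.0, -148.0, 165.0]]
222 [[648.0, -141.0, 157.0], [652.0, -145.0, 160.0], [657.0, -148.0, 160.0]]
224 [[649.0, -141.0, 151.0], [653.0, -145.0, 154.0], [655.0, -151.0, 158.0]]
226 [[641.0, -154.0, 160.0], [651.0, -148.0, 152.0], [658.0, -149.0, 150.0]]
228 [[639.0, -159.0, 161.0], [654.0, -146.0, 144.0], [658.0, -150.0, 146.0]]
230 [[640.0, -158.0, 155.0], [665.0, -129.0, 119.0], [660.0, -148.0, 138.0]]
232 [[642.0, -155.0, 146.0], [662.0, -134.0, 120.0], [669.0, -135.0, 118.0]]
```

View pics/side5.png

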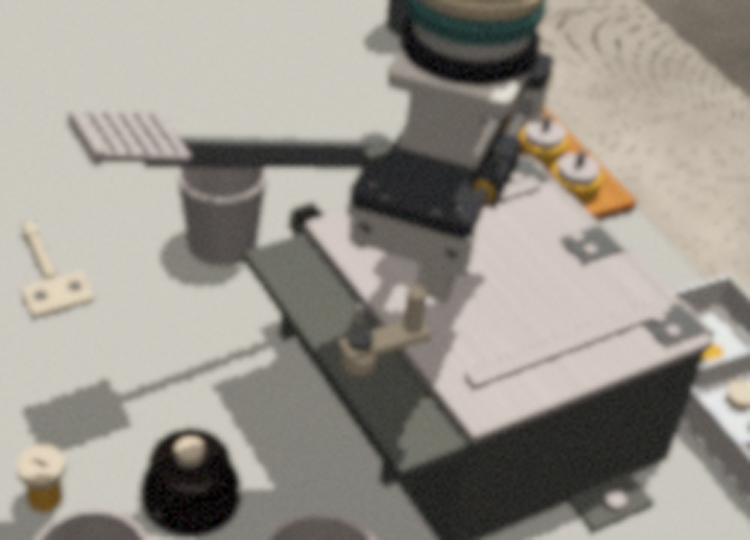

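Call:
drive_tool([
  [[-0.02,-0.02,0],0],
  [[-0.02,-0.02,0],0],
  [[-0.01,-0.01,0],0],
  [[-0.01,-0.01,0],0],
  [[0,0,0],0],
])

```text
time_s: 5.72
tcp_pos: [634.5, -160.7, 123.8]
eef_rot: [0.649, 0.278, 0.65, -0.279]
force: [-0.5, 0.5, -0.4]
gripper_width: 0.006
```

```bash
python3 snap.py 6
```

```text
{'time_s': np.float64(5.725), 'tcp_pos': array([ 634.472, -160.695,  123.82 ]), 'joint_pos': array([-3.540e-01,  4.400e-01,  1.437e+00, -1.000e-03,  1.266e+00,
       -1.114e+00]), 'eef_rot': array([ 0.649,  0.278,  0.65 , -0.279]), 'force': array([-0.492,  0.467, -0.402]), 'gripper_width': np.float64(0.006)}
```

View pics/side6.png

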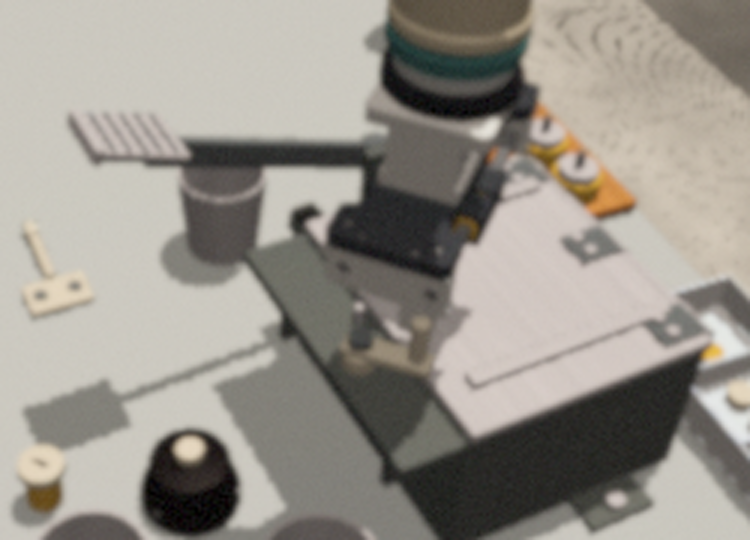

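Call:
drive_tool([
  [[-0.015,-0.015,0],0],
  [[-0.015,-0.015,0],0],
  [[-0.01,-0.01,0],0],
  [[-0.01,-0.01,0],0],
  [[0,0,0],0],
])

```text
time_s: 6.45
tcp_pos: [615.3, -180.4, 123.8]
eef_rot: [0.65, 0.279, 0.65, -0.279]
force: [0.7, 2.9, 0.0]
gripper_width: 0.005
```

```bash
python3 snap.py 7
```

```text
{'time_s': np.float64(6.45), 'tcp_pos': array([ 615.255, -180.448,  123.837]), 'joint_pos': array([-0.394,  0.42 ,  1.471, -0.   ,  1.251, -1.155]), 'eef_rot': array([ 0.65 ,  0.279,  0.65 , -0.279]), 'force': array([0.736, 2.856, 0.038]), 'gripper_width': np.float64(0.005)}
```

View pics/side7.png

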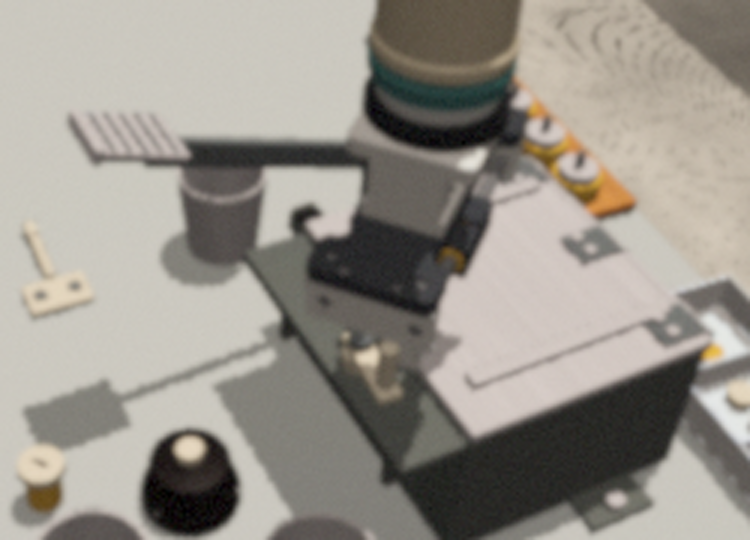

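Run:
```python
from h import *
d=load("side7")
cv2.imwrite("pics/z7.png",cv2.resize(d["pixels"][220:280,340:420,::-1],None,fx=9,fy=9,interpolation=0))
for c in[(385,350),(388,347)]:
  p=onz(d,c[0]/3+250-.33,c[1]/3+130-.33,160);v=p[:2]-[597,-156];print(p,np.hypot(*v),np.arctan2(-v[1],v[0])+.073)
```

```text
[ 596.55436691 -190.89959285  160.        ] 34.902437882302706 1.6565646383689352
[ 599.2468391  -189.36673052  160.        ] 33.442293454548725 1.576560122369676
```

View pics/z7.png

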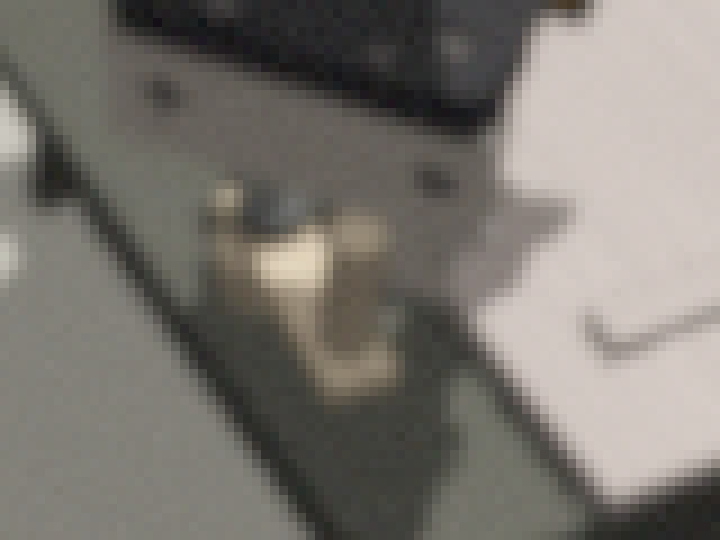

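Call:
drive_tool([
  [[0.03,0.03,0],0],
  [[0.02,0.02,0.02],0],
  [[0,0,0.1],0],
  [[0,0,0.12],0],
  [[0,0.05,0.12],0],
  [[-0.08,0.1,0.04],0],
  [[-0.1,0.1,0],0],
  [[-0.1,0.1,0],0],
  [[-0.08,0.01,0],0],
  [[0,0,0],0],
])

```text
time_s: 7.8
tcp_pos: [490.6, -15.3, 285.5]
eef_rot: [0.651, 0.278, 0.649, -0.278]
force: [0.3, -0.5, -0.2]
gripper_width: 0.005
```

```bash
python3 snap.py 8
```

```text
{'time_s': np.float64(7.8), 'tcp_pos': array([490.634, -15.293, 285.545]), 'joint_pos': array([-1.720e-01,  1.070e-01,  1.509e+00, -1.000e-03,  1.523e+00,
       -9.350e-01]), 'eef_rot': array([ 0.651,  0.278,  0.649, -0.278]), 'force': array([ 0.309, -0.537, -0.158]), 'gripper_width': np.float64(0.005)}
```

View pics/side8.png

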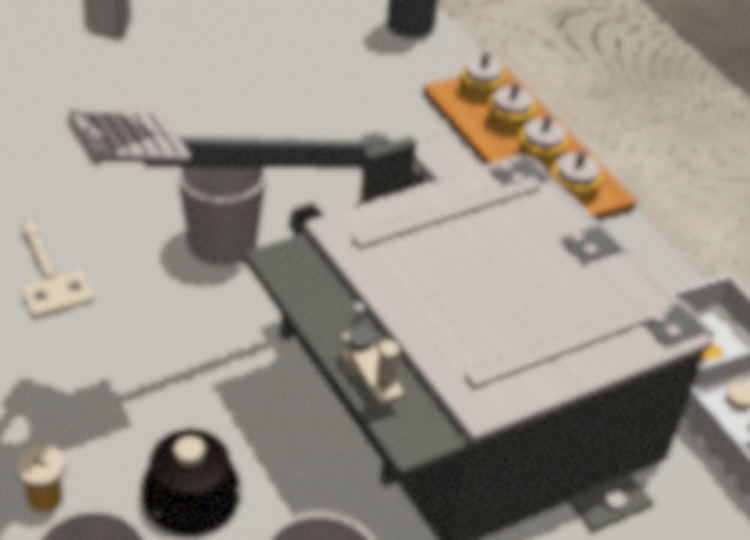

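Call:
drive_tool([
  [[0,0,-0.08],0],
  [[0,0,-0.07],0],
  [[0,0,-0.04],0],
  [[0,0,-0.04],0],
  [[0,0,-0.04],0],
  [[0,0,0],0],
])

```text
time_s: 8.65
tcp_pos: [492.1, -17.4, 176.3]
eef_rot: [0.649, 0.278, 0.65, -0.279]
force: [-5.5, 0.2, 12.2]
gripper_width: 0.008
```

```bash
python3 snap.py 9
```

```text
{'time_s': np.float64(8.65), 'tcp_pos': array([492.083, -17.357, 176.327]), 'joint_pos': array([-0.175,  0.167,  1.707, -0.002,  1.269, -0.936]), 'eef_rot': array([ 0.649,  0.278,  0.65 , -0.279]), 'force': array([-5.484,  0.164, 12.158]), 'gripper_width': np.float64(0.008)}
```

View pics/side9.png

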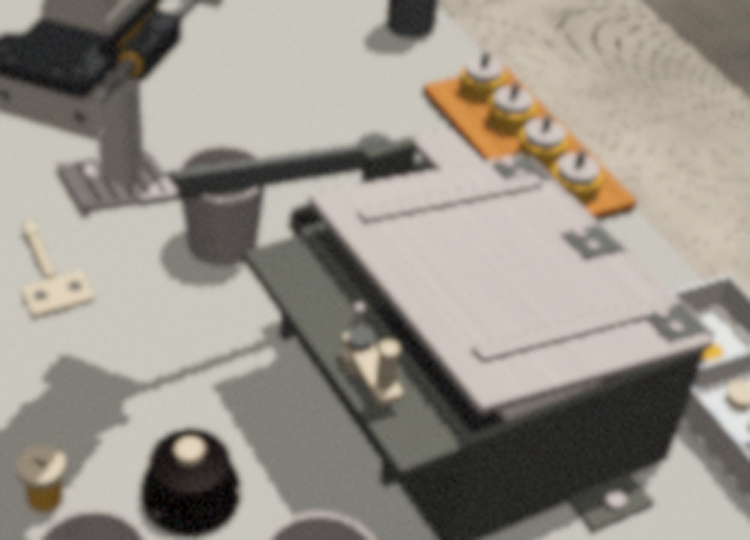

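Call:
drive_tool([
  [[0,0,-0.04],0],
  [[0,0,-0.04],0],
  [[0,0,-0.04],0],
  [[0,0,-0.03],0],
  [[0,0,-0.03],0],
  [[0,0,-0.02],0],
  [[0,0,-0.02],0],
  [[0,0,-0.01],0],
  [[0,0,0],0],
])

```text
time_s: 9.88
tcp_pos: [494.8, -17.3, 84.6]
eef_rot: [0.651, 0.279, 0.649, -0.279]
force: [-0.7, -0.3, 7.2]
gripper_width: 0.004
```

```bash
python3 snap.py 10
```

```text
{'time_s': np.float64(9.875), 'tcp_pos': array([494.792, -17.303,  84.584]), 'joint_pos': array([-0.175,  0.25 ,  1.849, -0.   ,  1.039, -0.936]), 'eef_rot': array([ 0.651,  0.279,  0.649, -0.279]), 'force': array([-0.711, -0.267,  7.246]), 'gripper_width': np.float64(0.004)}
```

View pics/side10.png

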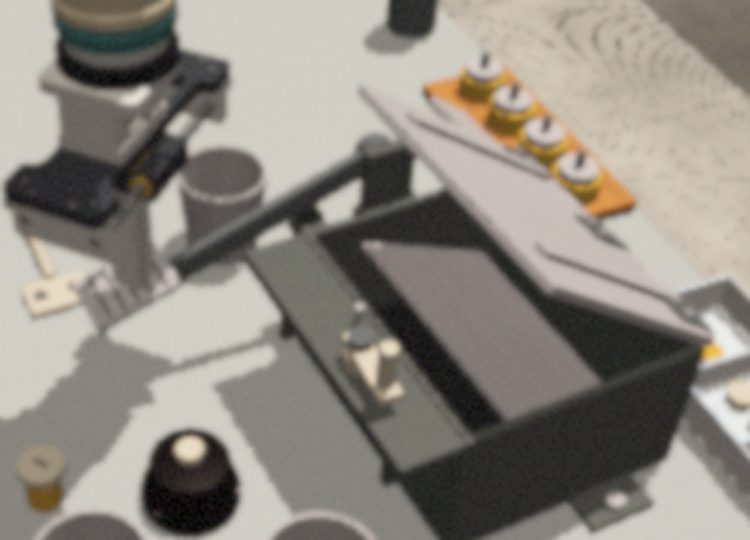

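Call:
drive_tool([
  [[0,0,-0.02],0],
  [[0,0,-0.01],0],
  [[0,0,0],0],
  [[0,0,0],0],
])

```text
time_s: 10.48
tcp_pos: [496.7, -17.3, 73.1]
eef_rot: [0.652, 0.279, 0.648, -0.278]
force: [1.9, 1.0, 7.0]
gripper_width: 0.007
```

Call:
drive_tool([
  [[0,0,-0.01],0],
  [[0,0,-0.01],0],
  [[0,0,0],0],
  [[0,0,0],0],
])

```text
time_s: 10.98
tcp_pos: [497.5, -17.3, 71.4]
eef_rot: [0.654, 0.28, 0.646, -0.278]
force: [-10.1, 3.2, 49.2]
gripper_width: 0.003
```

```bash
python3 snap.py 11
python3 - <<'E'
from h import *
for n in ("side11","top11"):
  C=cloud(load(n));m=(C[...,2]>130)&(C[...,2]<260)&(C[...,0]>640)&(C[...,0]<850)&(C[...,1]>-210)&(C[...,1]<-60);P=C[m]
  c=P.mean(0);n_=np.linalg.svd(P-c,full_matrices=False)[2][2];print(n,len(P),np.arccos(abs(n_[2])))
E
```

```text
{'time_s': np.float64(10.975), 'tcp_pos': array([497.501, -17.304,  71.358]), 'joint_pos': array([-0.175,  0.264,  1.868,  0.   ,  0.998, -0.936]), 'eef_rot': array([ 0.654,  0.28 ,  0.646, -0.278]), 'force': array([-10.079,   3.206,  49.249]), 'gripper_width': np.float64(0.003)}
side11 1500 0.6573716668817545
top11 2226 0.6654654974663576
```

View pics/side11.png

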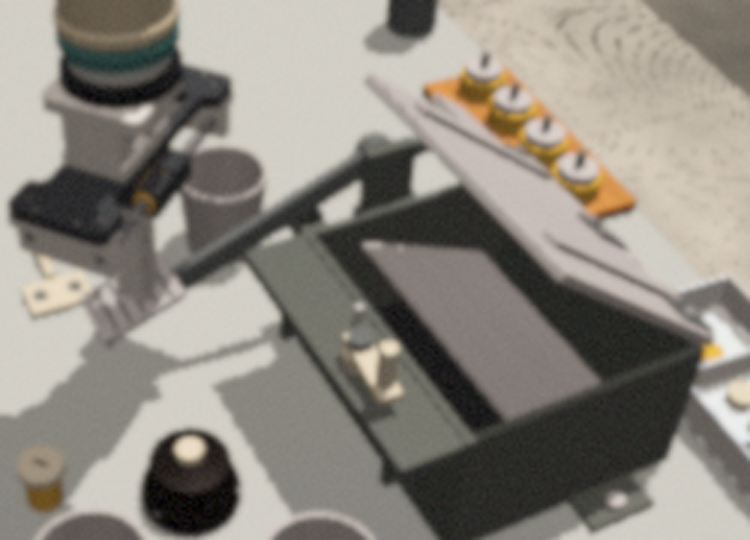

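Call:
drive_tool([
  [[0,0,0.008],0],
  [[0,0,0],0],
  [[0,0,0],0],
  [[0,0,0],0],
  [[0,0,0],0],
  [[0,0,0],0],
])

```text
time_s: 11.82
tcp_pos: [497.3, -17.3, 71.8]
eef_rot: [0.653, 0.28, 0.647, -0.278]
force: [-4.5, 1.6, 29.9]
gripper_width: 0.007
```

```bash
python3 snap.py 12
python3 - <<'E'
from h import *
a0=load("top");
for n in ("side12","top12"):
  d=load(n);C=cloud(d);m=(C[...,2]>130)&(C[...,2]<260)&(C[...,0]>640)&(C[...,0]<850)&(C[...,1]>-210)&(C[...,1]<-60);P=C[m]
  c=P.mean(0);n_=np.linalg.svd(P-c,full_matrices=False)[2][2];print(n,len(P),np.arccos(abs(n_[2])))
# lever arm angle: dark bar points along the line pin->pad at safe y=130
C=cloud(load("side12"));o=np.array([680.6,0]);xs=np.array([.9973,.073]);R=C[...,:2]-o;a=R@xs;b=R@np.array([-.073,.9973])
m=(abs(b)<10)&(a<-50)&(a>-140)&(C[...,2]>70)&(C[...,2]<150);print(m.sum(),np.arctan(np.polyfit(a[m],C[...,2][m],1)[0]))
E
```

```text
{'time_s': np.float64(11.825), 'tcp_pos': array([497.321, -17.274,  71.772]), 'joint_pos': array([-0.175,  0.264,  1.867,  0.   ,  1.001, -0.936]), 'eef_rot': array([ 0.653,  0.28 ,  0.647, -0.278]), 'force': array([-4.521,  1.619, 29.857]), 'gripper_width': np.float64(0.007)}
side12 1490 0.6574953648634174
top12 2236 0.6666470878231275
426 0.30684323109638545
```

View pics/side12.png

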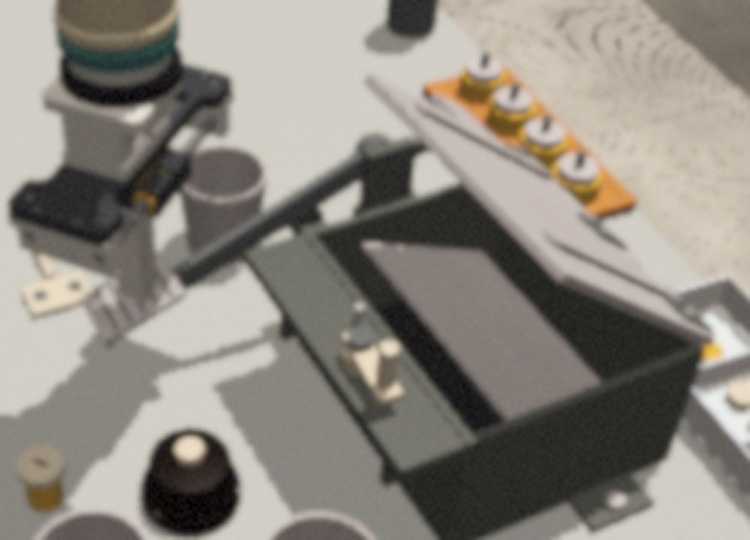

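View pics/top12.png

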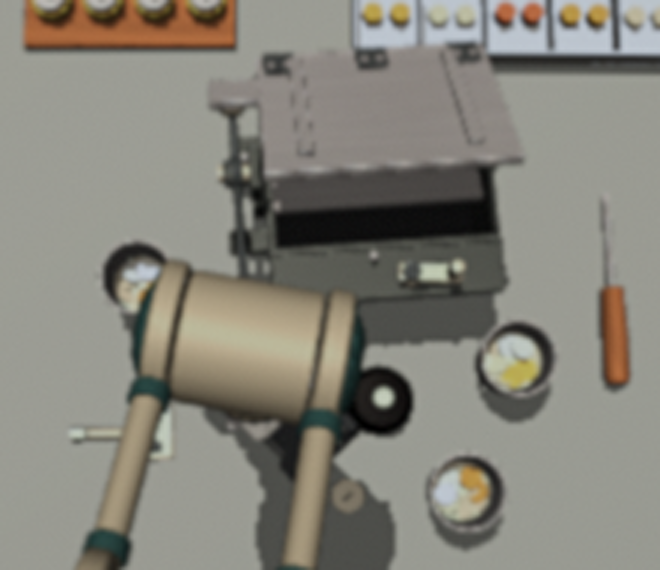

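```bash
python3 -c "
from bench import arm
print(arm.sign_off()); s=arm.get_state(); print(s['time_s'],s['tcp_pos'],s['force'])"
```

```text
the job is handed in; nothing more can be done
None
the job is handed in; nothing more can be done
```

I swung the catch off the flap with the closed fingertips, then pressed the lever pad down to its stop. I handed the job in at about 12 s, still holding the pad down; no verdict came back.

**Last checks before hand-in:**
- **Catch:** at about 1.6 rad, lying along the ledge and clear of the flap in both views.
- **Flap:** about 0.66 rad open in both cameras. It read the same before and after I eased the push, and the robot is nowhere near it.
- **Pad force:** about 30 N upward on the tool, eased back from 49 N. The stiff rise in force over the last millimetres says the lever is on its stop.
- **Loose things:** those in view look unmoved. I judged this by eye from the pictures, not by measuring.

**What disagreed:**
- **Fingertip height:** with the gripper shut, the camera showed the fingertips about 15 mm above the TCP. The data says they should be 17 mm beyond it. I set the working heights from the camera, and the lack of contact on the way down agreed with it.
- **Lever angle:** a rough camera fit of the arm gave about 0.66 rad, against 0.72 at the stop. That is still inside the 0.62 limit, and I trust the force reading more.

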